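# Right the fallen steel beaker and nest the set of three in the tray

## Task

The washed stainless stacking beakers go back as one nested stack in the steel tray. Stand the fallen beaker up on the worktop and let go of it, because it can only be nested held by its upper band from straight above; then lower it and the other loose beaker one after the other, in either order, into the beaker that stands in the tray, each fully seated on the rim of the one below. Do not let a beaker fall, and leave the other things where they are.

Things in the scene. Friction and masses are not known exactly. Their poses are not given: they have to be found in the camera images.
- tray_beaker_center (a point): Steel stacking beaker, upright in the tray, bottom of the stack; 82 mm high, 75 to 155 g, wall 1.8 mm, mouth 60 mm inside. It tapers from a foot 41 mm across to 56 mm at 56 mm height; a step out there begins the straight upper band, 64 mm across and 26 mm high, up to the rim. Nested, a beaker's step sits on the rim below: its 26 mm band shows, its centre is 26 mm above the lower one's. Point: on its axis, half-way up. z axis: from foot to mouth.
- fallen_beaker_center (a point): Same beaker lying on the worktop on the edges of foot and step, so that its axis rises about 0.2 rad from foot to mouth; its mouth points to the robot's left (+y), or up to 0.75 rad from that away from the robot (0.15 rad towards it). Its point lies about 28 mm above the worktop. Pushed, it may roll. Play while nesting: 2 mm all round at the step, 9 mm at the foot as it enters. Point: on its axis, half-way up. z axis: from foot to mouth.
- third_beaker_center (a point): Third beaker of the same make and size, standing upright on the worktop. Point: on its axis, half-way up. z axis: from foot to mouth.
- steel_tray: Shallow stainless instrument tray, 124 mm (its x) by 224 mm (its y), rim 19 mm high, floor 2 mm thick, fixed to the worktop. Origin: centre of its underside; z up.
- glass_beaker: Bystander: straight clear glass beaker, 55 mm across, 70 mm high. Origin: centre of its underside.
- ointment_jar: Bystander: white ointment jar with white screw lid, 62 mm across, 58 mm high. Origin: centre of its underside.
- label_roll: Bystander: white roll of labels lying flat, 70 mm across, 36 mm high. Origin: centre of its underside.
- notebook: Bystander: black notebook, 148 x 110 x 16 mm, left of the tray. Origin: centre of its underside.

How it is judged (in metres and radians):
On the way:
1. the fallen beaker stands upright on the worktop (or tray floor) by itself, let go (angle between fallen_beaker_center's own z axis and vertical below 0.1 rad and height (world z) of fallen_beaker_center between 0.036 and 0.048 m and linear speed of fallen_beaker below 0.03 m/s and contact force between each of the arm, the fingers and fallen_beaker below 0.05 N), for 0.3 s.
At the end, for the whole second after the job is handed in: The tray beaker stands upright inside the tray; the other two are nested in it one upon the other, in either order, mouths up: each centre 22.5 to 29.5 mm above that of the one below and within 5 mm of it sideways, tilt under 0.1 rad, all let go and at rest (angle between tray_beaker_center's own z axis and vertical below 0.08 rad and x of tray_beaker_center in the frame of steel_tray between -0.045 and 0.045 m and y of tray_beaker_center in the frame of steel_tray between -0.095 and 0.095 m and height (world z) of tray_beaker_center below 0.048 m and (((horizontal distance between fallen_beaker_center and tray_beaker_center below 0.005 m and z of fallen_beaker_center in the frame of tray_beaker_center between 0.0225 and 0.0295 m) and (horizontal distance between third_beaker_center and fallen_beaker_center below 0.005 m and z of third_beaker_center in the frame of fallen_beaker_center between 0.0225 and 0.0295 m)) or ((horizontal distance between third_beaker_center and tray_beaker_center below 0.005 m and z of third_beaker_center in the frame of tray_beaker_center between 0.0225 and 0.0295 m) and (horizontal distance between fallen_beaker_center and third_beaker_center below 0.005 m and z of fallen_beaker_center in the frame of third_beaker_center between 0.0225 and 0.0295 m))) and angle between each of fallen_beaker_center, third_beaker_center's own z axis and vertical below 0.1 rad and linear speed of each of fallen_beaker, third_beaker, tray_beaker below 0.02 m/s); the robot touches nothing.
It fails at once if a beaker is let fall (faster than 0.7 m/s with no finger on it) ((linear speed of fallen_beaker above 0.7 m/s and contact force between the fingers and fallen_beaker below 0.01 N) or (linear speed of third_beaker above 0.7 m/s and contact force between the fingers and third_beaker below 0.01 N) or (linear speed of tray_beaker above 0.7 m/s and contact force between the fingers and tray_beaker below 0.01 N)).
It fails at once if a bystander is moved by more than 30 mm (distance of any of glass_beaker, ointment_jar, label_roll, notebook from where it was at the start of the episode above 0.03 m).
It also fails if it takes over 72 s, if anything falls off the work surface, if the arm or the gripper's body presses on something with over 40 N, if the wrist force passes 120 N, or if a joint passes its speed limit or range.

## Robot

A 7-joint arm with a two-finger parallel gripper is mounted at the origin on a cart in front of the work surface, level with it; the furniture and walls round the work are solid. World frame = base frame: x ahead of the robot, y to its left, z up, the work surface at z = 0. Lengths are in m, angles in degrees, forces in N, time in s.
With the tool pointing down it reaches from about 0.425 to 0.875 m from the base axis. Payload 4.7 kg.
Tool frame: the origin (TCP) lies between the finger pads; the fingertips stand 22 mm ahead of it and the grasp point (between the pads) lies 3 mm ahead of it; z points along the fingers, y is the line along which they close (so a half turn about z gives the same grasp; the last joint's range is limited). The gripper opens to 87 mm and grips with 3 to 60 N. Pads are 19 mm wide; open, the fingers measure 117 mm over their backs; the gripper's body (75 mm by 190 mm) begins 51 mm behind the grasp point.
Start: joints at [69.276, 18.392, -4.016, 83.108, 1.295, 78.541, -3.26], TCP at [0.239, -0.605, 0.245] pointing down, gripper open.
Joint ranges: [-163.93, 163.93], [-17.29, 119.83], [-79.2, 71.16], [3.27, 140.29], [-89.18, 269.18], [5.43, 117.66], [-154.24, 154.24]. Speed limits (degrees/s): [147.25, 147.25, 180, 180, 180, 180, 180].

## Interface

Orientations are given as [roll, pitch, yaw] about the fixed x, y, z axes, in that order (R = Rz(yaw) Ry(pitch) Rx(roll)).
In Python, from cell import env gives the robot as it stands.
- The arm moves only by the tool drive_tool, never from a script. Its argument "moves" is a list of rows, each a list of 3 entries, a list of its own where there are three numbers: the shift along the tool's x, y, z in mm, then the turn, a rotation vector about the tool's x, y, z in rad, then the closure, from 0 (fully open) to 1 (shut). In form: [[[x, y, z], [wx, wy, wz], jaw], ...]. A call has 1 to 12 rows; each row shifts and turns the commanded pose from where the row before left it, along the tool's axes as they then stand; what a row does not reach is not made up. A row lasts 1/12 s, in which the tool goes at most 41.7 mm and 7.16 degrees, less where a joint would pass 70% of its speed; a pose out of reach is approached as far as the arm can. A call with a gripper value outside its range is refused whole. The fingers move at their own pace and stop on an object; "newtons" is the grip in N (left out, the last holds). Time passes only in rows, so rows that do not move let the fingers close. It gives the time, the measured TCP pose, the force, the opening and the grip force at its end, in the units of the state.
- env.get_obs(): the state, without advancing time (a new reading comes with each control period).
- env.read_camera(name): name is "scene" or "top" or "wrist"; returns (picture, depth): 420x560x3 uint8, blue, green, red; 420x560 float32, m along the optical axis (not along the pixel's ray), 0 where there is no reading.
- env.get_calibration(name): a dict with "fx", "fy", "cx", "cy" (pixels), "k1" (the pictures are not rectified: a ray, as slopes to the right and down, at radius r is drawn at 1 + k1 r^2 times it, then the intrinsics apply), "T" (4x4, takes a point from camera to world coordinates). Camera axes: x right, y down, z forward; pixel columns grow to the right and rows downward; lengths in m; the calibration is good to about 2 mm. A picture is of the moment at which its call begins: read the wrist's pose just before it. get_calibration takes no time and is no camera call; for the wrist camera it gives the pose at the moment of the call.
- env.sign_off(): hands the job in; it is judged then, once.
The state is a dict: "time_s": time; "qpos": joint angles; "joint_velocities": joint speeds; "effort": joint torques, N m; "tool_pos": TCP position; "tool_rot": TCP orientation; "force": force on the tool from outside, world axes, zero at the start; "wrist_torque": the same for the moment, N m; "grip_width": finger opening in m; "grasp_force": force on a finger pad.
Only numpy, scipy, OpenCV 4.12 (cv2) and the standard library are available. Lean on these libraries where they do the work, as an engineer would, in place of code of your own. Each camera call takes 0.05 s, during which the arm holds its last target. There are 200 camera calls.

## Working session

There is one attempt and no reset: what is moved stays moved. The work goes in short steps, Python scripts to look and compute and a tool call to move; the robot and the scene stay as the last step left them, time stands still between calls to the robot, and variables do not carry over. Pictures are saved under pics/ and viewed, at most 10 in all, crops included, and the job is handed in when it is done.

Besides the shell and the picture viewer there is one more tool, called after "Call:" as name(argument=value, ...) on one line, values as JSON. drive_tool: Moves the arm, as the interface text tells. Its arguments: {"type":"object","properties":{"moves":{"type":"array"},"newtons":{"type":"number"}},"required":["moves"]}

```bash
ls; mkdir -p pics
python3 - <<'E'
from cell import env
import cv2,numpy as np
o=env.get_obs();print(o['time_s'],o['tool_pos'],o['tool_rot'],o['grip_width'])
a=[]
for n in('scene','top'):
    p,d=env.read_camera(n);c=env.get_calibration(n);np.savez(f'{n}0.npz',p=p,d=d,**c)
    print(n,{k:np.round(v,3).tolist() for k,v in c.items()},(d>0).mean());cv2.imwrite(f'pics/{n}0.png',p)
E
```

```text
pics
0.0 [ 0.23833656 -0.60417273  0.24346172] [-1.79891004e+02  6.15886440e-03  2.15334688e+01] 0.08677351731641945
scene {'fx': 386.944, 'fy': 386.944, 'cx': 278.127, 'cy': 209.033, 'k1': -0.017, 'T': [[-0.652, -0.559, 0.513, -0.049], [-0.758, 0.488, -0.432, 0.582], [-0.008, -0.671, -0.742, 0.883], [0.0, 0.0, 0.0, 1.0]]} 0.9962074829931973
top {'fx': 418.532, 'fy': 418.532, 'cx': 283.598, 'cy': 204.297, 'k1': 0.002, 'T': [[-0.019, -0.98, 0.198, 0.296], [-1.0, 0.02, 0.003, 0.095], [-0.007, -0.198, -0.98, 1.151], [0.0, 0.0, 0.0, 1.0]]} 0.9958588435374149
```

View pics/scene0.png

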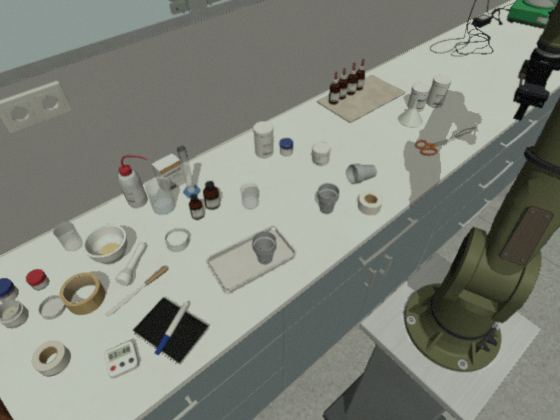

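View pics/top0.png

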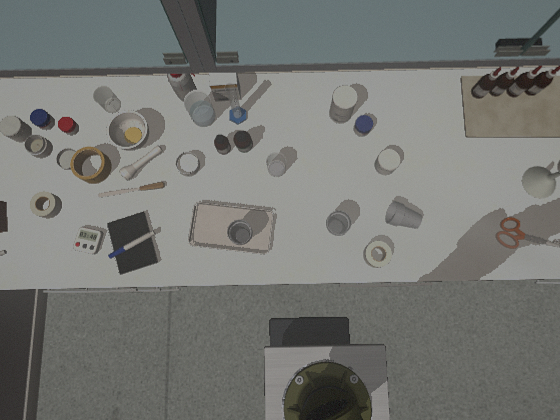

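The pictures show the fallen beaker at top (405,213), mouth to the left (+y), with its dark mouth at scene (352,174). The third beaker stands at top (339,222) and the tray beaker at top (240,232). The label roll at top (378,253) is close to the fallen beaker.

```bash
cat > h.py <<'E'
import cv2,numpy as np
def cloud(d,c):
    h,w=d.shape;v,u=np.mgrid[:h,:w].astype(np.float32)
    K=np.array([[c['fx'],0,c['cx']],[0,c['fy'],c['cy']],[0,0,1]],float)
    s=cv2.undistortPoints(np.dstack([u,v]).reshape(-1,1,2),K,np.array([float(c['k1']),0,0,0])).reshape(h,w,2)
    P=np.dstack([s[...,0]*d,s[...,1]*d,d]);P=P@c['T'][:3,:3].T+c['T'][:3,3];P[d<=0]=np.nan;return P
def circ(xy):
    A=np.c_[2*xy,np.ones(len(xy))];s=np.linalg.lstsq(A,(xy**2).sum(1),rcond=None)[0]
    return s[:2],np.sqrt(s[2]+s[0]**2+s[1]**2)
E
python3 - <<'E'
from h import *
np.set_printoptions(precision=4,suppress=True)
for n in('top','scene'):
    f=np.load(n+'0.npz');P=cloud(f['d'],f)
    if n=='top':
        W={'third':(322,206,354,240),'fallen':(382,195,428,232),'tray':(225,212,256,248),'roll':(362,240,396,268),'jar':(375,145,403,175)}
    else: W={'third':(312,182,342,216),'fallen':(342,160,380,186),'tray':(250,228,280,268),'roll':(356,190,384,215)}
    z=P[...,2]; fl=(np.abs(z)<.01)&(P[...,0]>.4)&(P[...,0]<.8)&(np.abs(P[...,1])<.3)
    print(n,'table z',np.nanmedian(z[fl]),np.nanstd(z[fl]))
    for k,(a,b,c,e) in W.items():
        Q=P[b:e,a:c].reshape(-1,3);Q=Q[Q[:,2]>(.008 if k!='tray' else .03)]
        print(k,len(Q),'min',Q.min(0),'max',Q.max(0))
        lo,hi=((.07,.09) if k in('third','tray') else (.028,.045) if k=='roll' else (.05,.065))
        if k!='fallen':
            R=Q[(Q[:,2]>lo)&(Q[:,2]<hi)]
            if len(R)>5:print('  rim',len(R),*circ(R[:,:2]),(R.max(0)+R.min(0))/2, np.median(R[:,2]))
        else:
            m=Q[:,:2].mean(0);u,s,v=np.linalg.svd(Q[:,:2]-m);t=(Q[:,:2]-m)@v.T
            print('  mean',m,'axis',v[0],'ext',t.min(0),t.max(0))
            for i in range(-50,51,10):
                q=Q[np.abs(t[:,0]-i/1000)<.005]
                if len(q)>3:
                    tt=(q[:,:2]-m)@v.T;j=q[:,2].argmax();print('   ',i,len(q),'zmax',q[j],'lat',tt[:,1].min(),tt[:,1].max())
f=np.load('top0.npz')
a=cv2.resize(f['p'][185:285,300:440],None,fx=4,fy=4,interpolation=2);cv2.imwrite('pics/crop0.png',a)
E
```

```text
top table z -0.0010745264032019364 0.0024313984995618498
third 351 min [ 0.4309 -0.0748  0.0086] max [ 0.4946 -0.0112  0.0853]
  rim 89 [ 0.4625 -0.0429] 0.031002860278262028 [ 0.463  -0.043   0.0779] 0.07978347593506885
fallen 603 min [ 0.4517 -0.2738  0.008 ] max [ 0.524  -0.1794  0.0686]
  mean [ 0.4807 -0.2227] axis [-0.3823 -0.924 ] ext [-0.0423 -0.0308] [0.0492 0.0317]
    -40 29 zmax [ 0.5225 -0.2015  0.0462] lat -0.02641771632283293 0.03166853890022414
    -30 92 zmax [ 0.4937 -0.1991  0.0684] lat -0.03084356309969496 0.031515423244109
    -20 89 zmax [ 0.4909 -0.2014  0.0686] lat -0.0307634939286965 0.02945164236409396
    -10 76 zmax [ 0.4861 -0.2099  0.0649] lat -0.02924332729161599 0.030638609247683586
    0 67 zmax [ 0.4839 -0.2187  0.0611] lat -0.024590977979518668 0.027420638660828223
    10 64 zmax [ 0.4817 -0.2301  0.0574] lat -0.020895947579986734 0.02668973362477986
    20 61 zmax [ 0.4717 -0.2389  0.0518] lat -0.01952510909360482 0.026754902910177965
    30 57 zmax [ 0.4721 -0.2479  0.0484] lat -0.017764676496833023 0.025533867554056348
    40 54 zmax [ 0.4777 -0.
[... 1497 characters left out ...]
76651821393 0.023697971648890478
    20 47 zmax [ 0.4736 -0.2379  0.0519] lat -0.017034290003881087 0.032557542542346565
    30 42 zmax [ 0.4628 -0.2405  0.0491] lat -0.006622470234274811 0.036103844128922306
    40 31 zmax [ 0.4681 -0.2581  0.0437] lat -0.001581156038769929 0.040416898666830986
    50 10 zmax [ 0.4612 -0.2661  0.0393] lat 0.009559034375189039 0.026573700132092856
tray 542 min [0.411  0.1843 0.03  ] max [0.4753 0.2481 0.0879]
  rim 191 [0.443  0.2161] 0.030949230028424035 [0.4431 0.2162 0.0791] 0.07924874792108838
roll 438 min [ 0.3467 -0.1844  0.0081] max [ 0.417  -0.1114  0.0393]
  rim 278 [ 0.3823 -0.1467] 0.028251594089160236 [ 0.3819 -0.1487  0.0337] 0.03557114901160319
```

View pics/crop0.png

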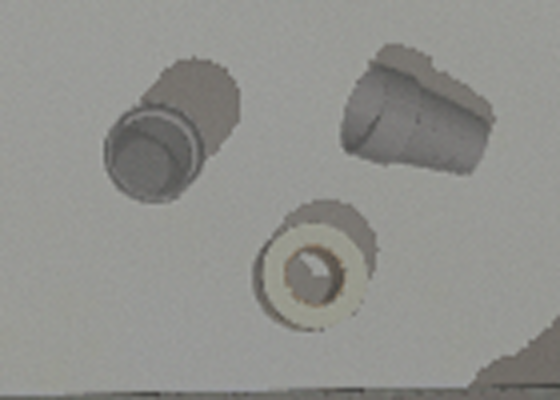

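The close crop shows the fallen beaker with its band at crop (375,110), foot at (480,150), axis about 0.3 rad from +y away from the robot. I'll nest the third beaker first, which also clears space for righting the other.

```bash
cat >> h.py <<'E'
from scipy.spatial.transform import Rotation as Ro
def rot(yaw,tilt=0):  # tool down with yaw, then tilt (rad) about tool y
    return Ro.from_euler('xyz',[180,0,yaw],degrees=True)*Ro.from_rotvec([0,tilt,0])
def plan(o,pos,R,n=None,jaw=0):
    p=np.array(o['tool_pos']);A=Ro.from_euler('xyz',o['tool_rot'],degrees=True)
    w=(A.inv()*R).as_rotvec();D=np.array(pos)-p
    n=n or max(1,int(np.ceil(max(np.linalg.norm(D)/.040,np.linalg.norm(w)/.12))))
    rows=[]
    for i in range(n):
        s=(A*Ro.from_rotvec(w*i/n)).inv().apply(D/n)*1000
        rows.append([np.round(s,1).tolist(),np.round(w/n,4).tolist(),jaw])
    print(n,'rows, D',np.round(D*1000,1));print(str(rows).replace(' ','').replace('-0.0,','0,'))
def st(o):print(round(o['time_s'],2),'pos',np.round(o['tool_pos'],4),'rot',np.round(o['tool_rot'],2),'F',np.round(o['force'],1),'w',round(o['grip_width'],4),'g',round(o['grasp_force'],1),'q',np.round(o['qpos'],0))
E
python3 -c "
from h import *
from cell import env
plan(env.get_obs(),[.4623,-.0424,.19],rot(85))"
```

```text
16 rows, D [224.  561.8 -53.6]
[[[25.9,-27.5,3.4],[-0.0001,-0.0001,-0.0692],0],[[27.8,-25.7,3.4],[-0.0001,-0.0001,-0.0692],0],[[29.5,-23.7,3.4],[-0.0001,-0.0001,-0.0692],0],[[31.0,-21.6,3.4],[-0.0001,-0.0001,-0.0692],0],[[32.4,-19.4,3.4],[-0.0001,-0.0001,-0.0692],0],[[33.7,-17.1,3.4],[-0.0001,-0.0001,-0.0692],0],[[34.8,-14.7,3.4],[-0.0001,-0.0001,-0.0692],0],[[35.7,-12.3,3.4],[-0.0001,-0.0001,-0.0692],0],[[36.5,-9.8,3.4],[-0.0001,-0.0001,-0.0692],0],[[37.1,-7.2,3.4],[-0.0001,-0.0001,-0.0692],0],[[37.5,-4.6,3.4],[-0.0001,-0.0001,-0.0692],0],[[37.7,-2.0,3.4],[-0.0001,-0.0001,-0.0692],0],[[37.8,0.6,3.4],[-0.0001,-0.0001,-0.0692],0],[[37.7,3.2,3.4],[-0.0001,-0.0001,-0.0692],0],[[37.4,5.8,3.4],[-0.0001,-0.0001,-0.0692],0],[[36.9,8.4,3.4],[-0.0001,-0.0001,-0.0692],0]]
```

Call:
drive_tool(moves=[[[26,-27.5,3.4],[0,0,-0.069],0],[[28,-25.5,3.4],[0,0,-0.069],0],[[29.5,-23.5,3.4],[0,0,-0.069],0],[[31,-21.5,3.4],[0,0,-0.069],0],[[32.5,-19.5,3.4],[0,0,-0.069],0],[[33.5,-17,3.4],[0,0,-0.069],0],[[35,-14.5,3.4],[0,0,-0.069],0],[[35.5,-12.5,3.4],[0,0,-0.069],0],[[36.5,-10,3.4],[0,0,-0.069],0],[[37,-7,3.4],[0,0,-0.069],0],[[37.5,-4.5,3.4],[0,0,-0.069],0],[[37.5,-2,3.4],[0,0,-0.069],0]], newtons=15)

```text
time_s: 1.1
tool_pos: [0.4075, -0.1825, 0.2034]
tool_rot: [-180.0, 0.0, 69.2]
force: [1.0, 0.3, 0.2]
grip_width: 0.0869
grasp_force: 0.0
```

Call:
drive_tool(moves=[[[38,0.5,3.4],[0,0,-0.069],0],[[37.5,3,3.4],[0,0,-0.069],0],[[37.5,6,3.4],[0,0,-0.069],0],[[37,8.5,3.4],[0,0,-0.069],0],[[0,0,0],[0,0,0],0],[[0,0,0],[0,0,0],0]])

```text
time_s: 1.6
tool_pos: [0.4641, -0.0415, 0.1898]
tool_rot: [-180.0, -0.0, 85.1]
force: [0.4, -0.6, 0.1]
grip_width: 0.0873
grasp_force: 0.0
```

```bash
python3 -c "
from h import *
from cell import env
st(env.get_obs())
o=env.get_obs();c=env.get_calibration('wrist');p,d=env.read_camera('wrist');cv2.imwrite('pics/w1.png',p);np.savez('w1.npz',p=p,d=d,**c)
P=cloud(d,c);z=P[...,2]
m=(z>.073)&(z<.09)&(np.hypot(P[...,0]-.4623,P[...,1]+.0424)<.045);Q=P[m];print(len(Q),circ(Q[:,:2]),Q.min(0),Q.max(0))
plan(o,[.4623,-.0424,.078],rot(85))"
```

```text
1.6 pos [ 0.4641 -0.0415  0.1898] rot [-1.7995e+02 -2.0000e-02  8.5080e+01] F [ 0.4 -0.6  0.1] w 0.0873 g 0.0 q [ 39.  -1. -37. 111.  -1.  69.  -2.]
977 (array([ 0.46424217, -0.04106536]), np.float64(0.030852315194819246)) [ 0.43238534 -0.07358059  0.07301833] [ 0.49565975 -0.00959304  0.0839484 ]
3 rows, D [  -1.8   -0.9 -111.8]
[[[-0.4,-0.6,37.3],[-0.0003,-0.0001,0.0004],0],[[-0.4,-0.6,37.3],[-0.0003,-0.0001,0.0004],0],[[-0.4,-0.6,37.3],[-0.0003,-0.0001,0.0004],0]]
```

View pics/w1.png

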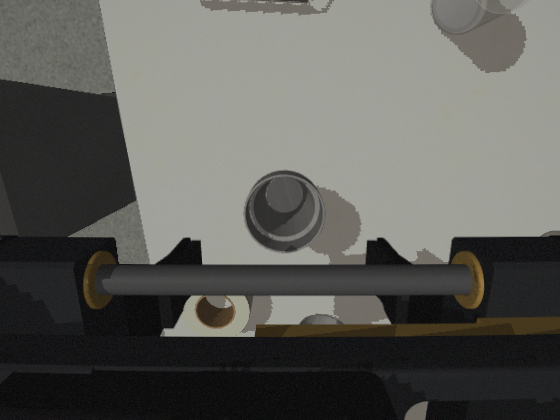

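The wrist picture shows the third beaker's rim centred at about (285,211), midway between the fingers. The tool is already over it to within 1 mm, so I'll descend and grip.

Call:
drive_tool(moves=[[[0.3,0,28],[0,0,0],0],[[0,0,28],[0,0,0],0],[[0,0,28],[0,0,0],0],[[0,0,27],[0,0,0],0],[[0,0,0],[0,0,0],0],[[0,0,0],[0,0,0],0.3],[[0,0,0],[0,0,0],0.5],[[0,0,0],[0,0,0],0.7],[[0,0,0],[0,0,0],1],[[0,0,0],[0,0,0],1],[[0,0,0],[0,0,0],1],[[0,0,0],[0,0,0],1]], newtons=15)

```text
time_s: 2.65
tool_pos: [0.4651, -0.0438, 0.0806]
tool_rot: [179.9, 0.1, 84.8]
force: [-2.1, 0.2, 6.4]
grip_width: 0.0641
grasp_force: 15.0
```

Call:
drive_tool(moves=[[[0,0,-20],[0,0,0],1],[[0,0,-30],[0,0,0],1],[[0,0,-35],[0,0,0],1],[[0,0,-30],[0,0,0],1],[[35,0,0],[0,0,0],1],[[38,0,0],[0,0,0],1],[[38,0,0],[0,0,0],1],[[38,0,0],[0,0,0],1],[[25,0,0],[0,0,0],1],[[0,0,0],[0,0,0],1],[[0,0,0],[0,0,0],1]], newtons=15)

```text
time_s: 3.57
tool_pos: [0.4794, 0.1316, 0.1941]
tool_rot: [-180.0, -0.0, 85.0]
force: [-0.3, -0.5, -2.1]
grip_width: 0.0641
grasp_force: 15.0
```

```bash
python3 -c "
from h import *
from cell import env
st(env.get_obs())
for n in ('wrist','top','scene'):
    c=env.get_calibration(n);p,d=env.read_camera(n);o=env.get_obs();cv2.imwrite('pics/%s2.png'%n,p)
    P=cloud(d,c);z=P[...,2];t=np.array(o['tool_pos'])
    m=(z>.074)&(z<.09)&(np.hypot(P[...,0]-.443,P[...,1]-.215)<.04);Q=P[m]
    if len(Q)>9: print(n,'tray',len(Q),circ(Q[:,:2]),Q.max(0),Q.min(0))
    m=(z>t[2]-.012)&(z<t[2]+.008)&(np.hypot(P[...,0]-t[0],P[...,1]-t[1])<.036);Q=P[m]
    if len(Q)>9: print(n,'held',len(Q),circ(Q[:,:2]),Q.max(0),Q.min(0))
st(o)
"
```

```text
3.57 pos [0.4794 0.1316 0.1941] rot [-1.7998e+02 -1.0000e-02  8.5030e+01] F [-0.3 -0.5 -2.1] w 0.0641 g 15.0 q [ 28.   5. -48. 107.   4.  70. -26.]
wrist tray 1095 (array([0.44490342, 0.21588007]), np.float64(0.03092132117755578)) [0.47665421 0.24763192 0.08580099] [0.41271303 0.1840143  0.07405724]
wrist held 3421 (array([0.47955161, 0.1342819 ]), np.float64(0.03111146419897902)) [0.51460785 0.16561847 0.20182836] [0.445525   0.10236046 0.18190784]
top tray 61 (array([0.44313999, 0.21474943]), np.float64(0.03092782974504279)) [0.47388281 0.24584568 0.08829908] [0.41168856 0.18867032 0.07417524]
scene tray 151 (array([0.44321444, 0.21602088]), np.float64(0.03106842227247851)) [0.47568295 0.24806022 0.08660491] [0.41146341 0.18373147 0.07407273]
scene held 129 (array([0.4781168 , 0.13005909]), np.float64(0.03147588592999337)) [0.51427473 0.16276821 0.20176987] [0.44670677 0.10894985 0.18189665]
3.72 pos [0.4799 0.1281 0.1938] rot [-1.7997e+02  6.0000e-02  8.4660e+01] F [ 0.1 -0.1 -0.9] w 0.0641 g 15.0 q [ 28.   5. -48. 107.   4.  70. -26.]
```

View pics/wrist2.png

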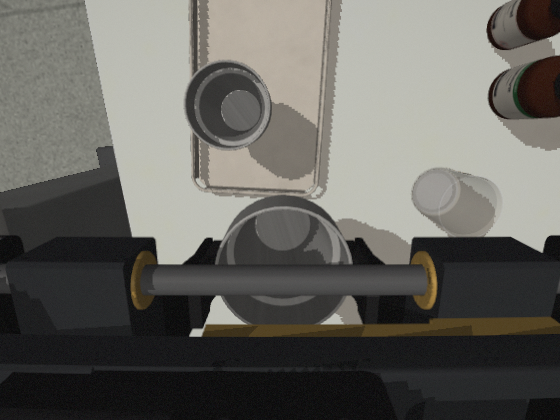

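The wrist picture shows the held beaker upright between the fingers at about (285,265), and the tray beaker's mouth at (228,105). All views agree on a remaining shift of about (-34.5, +84) mm in world.

Call:
drive_tool(moves=[[[20,-10.5,0],[0,0,0],1],[[25,-13,0],[0,0,0],1],[[22,-11,0],[0,0,0],1],[[13.7,-7.2,0],[0,0,0],1],[[0,0,0],[0,0,0],1],[[0,0,0],[0,0,0],1],[[0,0,0],[0,0,0],1]])

```text
time_s: 4.3
tool_pos: [0.4465, 0.2119, 0.194]
tool_rot: [180.0, 0.1, 84.6]
force: [1.7, 0.4, -2.0]
grip_width: 0.0641
grasp_force: 15.0
```

```bash
python3 -c "
from h import *
from cell import env
st(env.get_obs())
for n in ('scene','top'):
    c=env.get_calibration(n);p,d=env.read_camera(n);o=env.get_obs()
    P=cloud(d,c);z=P[...,2];t=np.array(o['tool_pos'])
    for a,lo,hi in (('held',.125,.2),('tray',.03,.085)):
        m=(z>lo)&(z<hi)&(np.hypot(P[...,0]-.443,P[...,1]-.215)<.04);Q=P[m]
        if len(Q)<9: continue
        if a=='held':Q=Q[Q[:,2]>.17]
        else:Q=Q[Q[:,2]>.062]
        print(n,a,len(Q),circ(Q[:,:2]),Q.max(0),Q.min(0))
    cv2.imwrite('pics/%s3.png'%n,p)
    st(o)
p=cv2.imread('pics/scene3.png')[170:290,200:330];cv2.imwrite('pics/s3c.png',cv2.resize(p,None,fx=4,fy=4))
"
```

```text
4.3 pos [0.4465 0.2119 0.194 ] rot [1.7998e+02 7.0000e-02 8.4630e+01] F [ 1.7  0.4 -2. ] w 0.0641 g 15.0 q [ 22.   5. -52. 107.   4.  70. -37.]
scene held 228 (array([0.44299035, 0.21198019]), np.float64(0.032314180015981964)) [0.48104581 0.24570361 0.19953956] [0.40416858 0.19390921 0.1700077 ]
scene tray 207 (array([0.44269931, 0.21626267]), np.float64(0.030827449741152486)) [0.47469234 0.24880428 0.08498475] [0.41052199 0.18428094 0.06204624]
4.35 pos [0.4465 0.2118 0.194 ] rot [1.7999e+02 6.0000e-02 8.4600e+01] F [ 0.2  0.  -1.2] w 0.064 g 15.0 q [ 22.   5. -52. 107.   4.  70. -37.]
4.4 pos [0.4465 0.212  0.194 ] rot [1.80e+02 5.00e-02 8.46e+01] F [ 0.4  0.4 -1.5] w 0.0635 g 15.0 q [ 22.   5. -52. 107.   4.  70. -37.]
```

View pics/s3c.png

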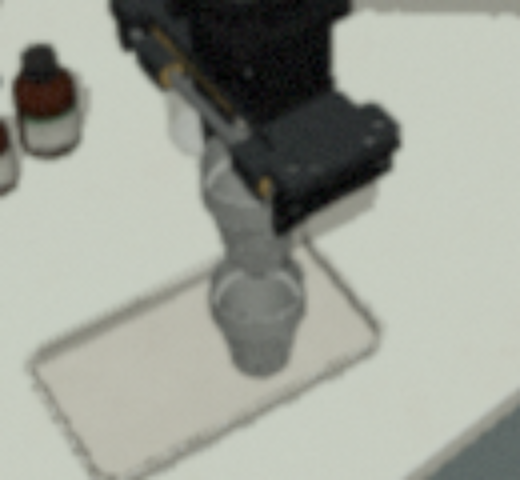

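The scene crop shows the held beaker hanging upright just above the tray beaker, about 3 mm short in y. I'll correct that and lower it.

Call:
drive_tool(moves=[[[2.5,-1,10],[0,0,0],1],[[0,0,15],[0,0,0],1],[[0,0,15],[0,0,0],1],[[0,0,12],[0,0,0],1],[[0,0,10],[0,0,0],1],[[0,0,8],[0,0,0],1],[[0,0,0],[0,0,0],1],[[0,0,0],[0,0,0],1]])

```text
time_s: 5.07
tool_pos: [0.4448, 0.2165, 0.1238]
tool_rot: [-180.0, -0.0, 84.8]
force: [0.5, 0.6, -2.0]
grip_width: 0.064
grasp_force: 15.0
```

Call:
drive_tool(moves=[[[0,0,5],[0,0,0],1],[[0,0,4],[0,0,0],1],[[0,0,3],[0,0,0],1],[[0,0,1.5],[0,0,0],1],[[0,0,0],[0,0,0],1],[[0,0,0],[0,0,0],1]])

```text
time_s: 5.57
tool_pos: [0.445, 0.2164, 0.1106]
tool_rot: [180.0, 0.0, 84.8]
force: [-0.5, 0.4, -1.5]
grip_width: 0.0639
grasp_force: 15.0
```

Call:
drive_tool(moves=[[[0,0,1],[0,0,0],1],[[0,0,1],[0,0,0],1],[[0,0,0.5],[0,0,0],1],[[0,0,0],[0,0,0],1],[[0,0,0],[0,0,0],1]])

```text
time_s: 5.98
tool_pos: [0.4456, 0.2165, 0.1085]
tool_rot: [179.9, -0.0, 84.8]
force: [0.8, -0.9, 2.3]
grip_width: 0.0638
grasp_force: 15.0
```

Contact is felt at the expected height, so I'll release and rise.

Call:
drive_tool(moves=[[[0,0,0.3],[0,0,0],1],[[0,0,0],[0,0,0],0.2],[[0,0,0],[0,0,0],0],[[0,0,0],[0,0,0],0],[[0,0,0],[0,0,0],0],[[0,0,-20],[0,0,0],0],[[0,0,-35],[0,0,0],0],[[0,0,-40],[0,0,0],0],[[0,0,-25],[0,0,0],0],[[-30,0,0],[0,0,0],0],[[-38,0,0],[0,0,0],0],[[-20,0,0],[0,0,0],0]])

```text
time_s: 6.98
tool_pos: [0.4367, 0.1256, 0.2281]
tool_rot: [180.0, 0.1, 84.7]
force: [0.7, -0.5, -0.8]
grip_width: 0.087
grasp_force: 0.0
```

```bash
python3 -c "
from h import *
from cell import env
env.read_camera('top')
for n in ('wrist','top','scene'):
    o=env.get_obs();c=env.get_calibration(n);p,d=env.read_camera(n)
    P=cloud(d,c);z=P[...,2]
    for lo,hi in ((.1,.12),(.012,.07)):
        m=(z>lo)&(z<hi)&(np.hypot(P[...,0]-.4435,P[...,1]-.2155)<.038);Q=P[m]
        if len(Q)>9: print(n,lo,len(Q),circ(Q[:,:2]),Q.max(0),Q.min(0),np.median(Q[:,2]))
st(o)
f=P[...,2]; 
# fallen from scene+top axis
m=np.array([.25,.968])
plan(o,[.50,-.1,.26],rot(73))
np.savez('w4.npz',p=p,d=d,**c)
"
```

```text
wrist 0.1 1034 (array([0.44504232, 0.21654316]), np.float64(0.030834021360496743)) [0.47703203 0.24871006 0.1116415 ] [0.41324214 0.18470907 0.10001057] 0.10908477723724236
wrist 0.012 2645 (array([0.44516272, 0.21815653]), np.float64(0.018331354633163467)) [0.4694082  0.24145045 0.06996949] [0.42082144 0.19249363 0.02852112] 0.03273615166688376
top 0.1 51 (array([0.44378224, 0.21566172]), np.float64(0.03094231206115207)) [0.4747288  0.24706311 0.11015378] [0.41180327 0.19943502 0.10066677] 0.10675872347234905
top 0.012 194 (array([0.44366937, 0.22042087]), np.float64(0.016196405668124685)) [0.46789199 0.23984781 0.06981206] [0.41234532 0.20024359 0.02526097] 0.03198824617999574
scene 0.1 159 (array([0.44336734, 0.21677927]), np.float64(0.030986765704518773)) [0.47553    0.24920129 0.11275831] [0.4110538  0.18495645 0.10001883] 0.10659972662437822
scene 0.012 254 (array([0.44156186, 0.21766635]), np.float64(0.025238933089498834)) [0.46929977 0.24799869 0.06997398] [0.41083845 0.19236777 0.01225623] 0.053669064875829564
7.13 pos [0.4369 0.1273 0.2277] rot [1.7999e+02 4.0000e-02 8.4570e+01] F [ 0.5 -0.1 -0.3] w 0.0871 g 0.0 q [ 30.  -5. -47. 109.  -4.  74. -21.]
6 rows, D [  63.1 -227.3   32.3]
[[[-36.7,14.1,-5.4],[0.0,0.0001,0.0336],0],[[-36.2,15.3,-5.4],[0.0,0.0001,0.0336],0],[[-35.7,16.5,-5.4],[0.0,0.0001,0.0336],0],[[-35.1,17.7,-5.4],[0.0,0.0001,0.0336],0],[[-34.5,18.9,-5.4],[0.0,0.0001,0.0336],0],[[-33.9,20.0,-5.4],[0.0,0.0001,0.0336],0]]
```

The first nest is good: upper rim at 0.110 m, axes aligned. Next I'll go over the fallen beaker for a close look.

Call:
drive_tool(moves=[[[-33,8.5,-2],[0,0,0.02],0],[[-33,9,-2],[0,0,0.02],0],[[-33,10,-2],[0,0,0.02],0],[[-33,10.5,-2],[0,0,0.02],0],[[-32,11,-2],[0,0,0.02],0],[[-32,11.5,-2],[0,0,0.02],0],[[-32,12,-2],[0,0,0.02],0],[[-31,12.5,-2],[0,0,0.02],0],[[-31,13,-2],[0,0,0.02],0],[[-31,13,-2],[0,0,0.02],0],[[0,0,0],[0,0,0],0],[[0,0,0],[0,0,0],0]])

```text
time_s: 8.18
tool_pos: [0.4893, -0.2076, 0.2471]
tool_rot: [-179.9, -0.1, 73.3]
force: [-0.4, 1.1, -0.4]
grip_width: 0.0874
grasp_force: 0.0
```

```bash
cat > fal.py <<'E'
from h import *
from cell import env
env.read_camera('top')
o=env.get_obs();c=env.get_calibration('wrist');p,d=env.read_camera('wrist');st(o)
P=cloud(d,c);z=P[...,2];np.savez('w5.npz',p=p,d=d,**c);cv2.imwrite('pics/w5.png',p)
m=(z>.012)&(np.abs(P[...,0]-.485)<.065)&(np.abs(P[...,1]+.22)<.075)&(z<.08)
n,l,s,_=cv2.connectedComponentsWithStats(m.astype(np.uint8));k=1+s[1:,4].argmax();print(s[k])
Q=P[l==k];g=np.median(z[(np.abs(z)<.01)&(P[...,0]>.4)]);print('table',g)
# fit axis: outer surface model radius as known function of height; fit pose (x,y,azimuth) with fixed tilt
from scipy.optimize import least_squares
def res(v,full=False):
    t=v[3];a=np.array([np.cos(t)*np.cos(v[2]),np.cos(t)*np.sin(v[2]),np.sin(t)])
    D=Q-np.array([v[0],v[1],v[4]]);h=D@a;r=np.linalg.norm(D-h[:,None]*a,axis=1)
    R=np.where(h>.015,.032,.0205+np.clip(h+.041,0,.056)/.056*.0075)
    e=r-R
    e=np.where(h<-.039,0,e); e=np.maximum(e,-.002)
    return e
f=least_squares(res,[.481,-.218,1.27,.2,.028],loss='soft_l1',f_scale=.0015)
print('x,y,az(deg),tilt,z',f.x,np.degrees(f.x[2]),'rms',np.sqrt(np.mean(res(f.x)**2)))
E
python3 fal.py
```

```text
8.23 pos [ 0.4895 -0.2056  0.2472] rot [-1.7994e+02 -1.2000e-01  7.3420e+01] F [ 0.3  0.9 -0.2] w 0.0868 g 0.0 q [ 46.   5. -28.  99.   2.  76.   1.]
[ 256  165   60   82 3241]
table 2.9674037470034387e-05
x,y,az(deg),tilt,z [ 0.48402273 -0.22686901  1.26227041  0.1978337   0.02766497] 72.3227672229658 rms 0.0007001323334751386
```

View pics/w5.png

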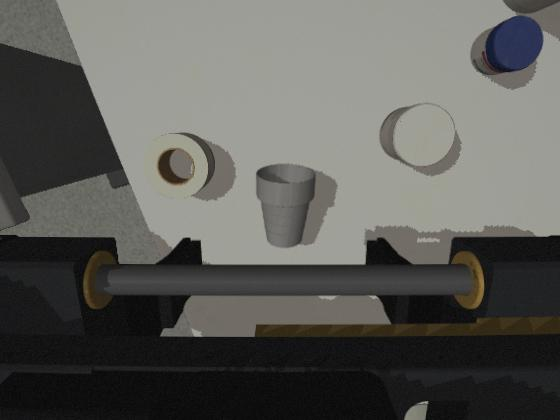

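The wrist picture shows the fallen beaker with its mouth at about (286,175) and foot at (285,240), and the label roll at (178,165). The cone fit has 0.7 mm rms: centre (0.484,-0.227), azimuth 72.3°. I'll plan a tilted grasp on the band (-0.5 rad), so that after righting the gripper still points downward.

```bash
python3 -c "
from h import *
from cell import env
o=env.get_obs();c=env.get_calibration('wrist')
A=Ro.from_euler('xyz',o['tool_rot'],degrees=True)
print('cam in tool',A.inv().apply(c['T'][:3,3]-o['tool_pos']))
R=rot(72.3,-.5);z=R.apply([0,0,1]);g=np.array([.4921,-.2012,.0331])
print(z);plan(o,g-.003*z-.09*z,R,6)
print(g-.003*z)
"
```

```text
cam in tool [ 0.06826338 -0.00023267 -0.14029986]
[-0.14576121 -0.45673024 -0.87758256]
6 rows, D [  16.2   46.1 -132.7]
[[[8.1,0.4,22.1],[0.0008,-0.0836,0.0035],0],[[9.9,0.4,21.4],[0.0008,-0.0836,0.0035],0],[[11.7,0.4,20.5],[0.0008,-0.0836,0.0035],0],[[13.3,0.4,19.4],[0.0008,-0.0836,0.0035],0],[[14.9,0.3,18.2],[0.0008,-0.0836,0.0035],0],[[16.4,0.3,16.9],[0.0008,-0.0836,0.0035],0]]
[ 0.49253728 -0.19982981  0.03573275]
```

Call:
drive_tool(moves=[[[8,0.4,22],[0,-0.083,0.003],0],[[10,0.4,21.5],[0,-0.083,0.003],0],[[11.5,0.4,20.5],[0,-0.083,0.003],0],[[13.5,0.4,19.5],[0,-0.083,0.003],0],[[15,0.3,18],[0,-0.083,0.003],0],[[16.5,0.3,17],[0,-0.083,0.003],0],[[0,0,0],[0,0,0],0],[[0,0,0],[0,0,0],0],[[0,0,0],[0,0,0],0]])

```text
time_s: 9.03
tool_pos: [0.5058, -0.1602, 0.1158]
tool_rot: [179.7, 28.5, 72.3]
force: [0.5, 0.4, -0.3]
grip_width: 0.0868
grasp_force: 0.0
```

```bash
python3 -c "
from h import *
from cell import env
o=env.get_obs();st(o)
plan(o,[.4925,-.1998,.0357],rot(72.3,-.5),5)
"; python3 fal.py
```

```text
9.03 pos [ 0.5058 -0.1602  0.1158] rot [179.68  28.49  72.31] F [ 0.5  0.4 -0.3] w 0.0868 g 0.0 q [ 26.  18. -32. 107.  37.  74. -40.]
5 rows, D [-13.3 -39.6 -80.1]
[[[0.3,-0.2,18.1],[0.0011,-0.0006,0.0],0],[[0.3,-0.2,18.1],[0.0011,-0.0006,0.0],0],[[0.3,-0.2,18.1],[0.0011,-0.0006,0.0],0],[[0.3,-0.2,18.1],[0.0011,-0.0006,0.0],0],[[0.3,-0.1,18.1],[0.0011,-0.0006,0.0],0]]
9.08 pos [ 0.5059 -0.1613  0.1166] rot [179.56  28.5   72.12] F [-0.2 -0.5  0.2] w 0.0871 g 0.0 q [ 26.  18. -32. 107.  37.  74. -40.]
[ 237  179   91   85 3549]
table 7.868937251798158e-09
x,y,az(deg),tilt,z [ 0.48594246 -0.22447869  1.27005099  0.19819985  0.02837247] 72.76856127072037 rms 0.0012928994170553884
```

Call:
drive_tool(moves=[[[0.4,0,18],[0,0,0],0],[[0.4,0,18],[0,0,0],0],[[0.4,0,18],[0,0,0],0],[[0.4,0,18],[0,0,0],0],[[0.3,0,18],[0,0,0],0],[[0,0,0],[0,0,0],0],[[0,0,0],[0,0,0],0.25],[[0,0,0],[0,0,0],0.4],[[0,0,0],[0,0,0],0.6],[[0,0,0],[0,0,0],1],[[0,0,0],[0,0,0],1],[[0,0,0],[0,0,0],1]], newtons=25)

```text
time_s: 10.13
tool_pos: [0.4939, -0.2003, 0.0361]
tool_rot: [179.6, 28.5, 72.2]
force: [1.6, 1.4, 3.1]
grip_width: 0.0629
grasp_force: 25.0
```

Call:
drive_tool(moves=[[[0,0,0],[0,0,0],1],[[0,0,0],[0,0,0],1]])

```text
time_s: 10.3
tool_pos: [0.4939, -0.2003, 0.036]
tool_rot: [179.6, 28.5, 72.2]
force: [0.8, 1.2, 6.7]
grip_width: 0.0625
grasp_force: 25.0
```

Call:
drive_tool(moves=[[[0,0,-8],[0,0,0],1],[[0,0,-15],[0,0,0],1],[[0,0,-20],[0,0,0],1],[[0,0,-25],[0,0,0],1],[[0,0,-20],[0,0,0],1],[[0,0,0],[0,0,0],1]])

```text
time_s: 10.8
tool_pos: [0.5088, -0.1573, 0.1166]
tool_rot: [179.3, 28.4, 72.2]
force: [0.8, -0.1, -0.4]
grip_width: 0.0627
grasp_force: 25.0
```

```bash
python3 -c "
from h import *
from cell import env
o=env.get_obs();st(o)
p,d=env.read_camera('scene');cv2.imwrite('pics/s6.png',cv2.resize(p[100:240,290:460],None,fx=4,fy=4))
R=rot(72.3,.873)
plan(o,[.495,-.21,.16],R,12,1)
"
```

```text
10.8 pos [ 0.5088 -0.1573  0.1166] rot [179.28  28.37  72.23] F [ 0.8 -0.1 -0.4] w 0.0627 g 25.0 q [ 25.  18. -33. 107.  37.  74. -40.]
12 rows, D [-13.8 -52.7  43.4]
[[[-5.7,0.3,-1.0],[0.0009,0.114,0.0006],1],[[-5.6,0.3,-1.7],[0.0009,0.114,0.0006],1],[[-5.3,0.3,-2.3],[0.0009,0.114,0.0006],1],[[-5.0,0.3,-2.9],[0.0009,0.114,0.0006],1],[[-4.7,0.3,-3.4],[0.0009,0.114,0.0006],1],[[-4.3,0.3,-3.9],[0.0009,0.114,0.0006],1],[[-3.8,0.3,-4.4],[0.0009,0.114,0.0006],1],[[-3.2,0.3,-4.8],[0.0009,0.114,0.0006],1],[[-2.7,0.3,-5.1],[0.0009,0.114,0.0006],1],[[-2.1,0.2,-5.4],[0.0009,0.114,0.0006],1],[[-1.4,0.2,-5.6],[0.0009,0.114,0.0006],1],[[-0.8,0.2,-5.7],[0.0009,0.114,0.0006],1]]
```

View pics/s6.png

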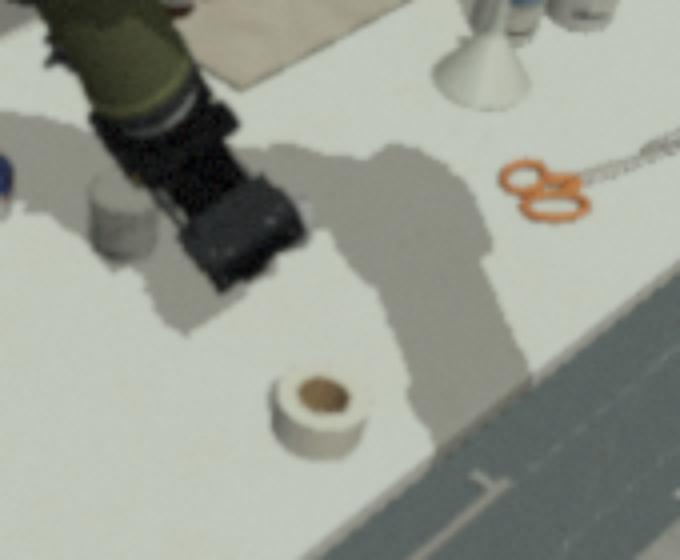

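The beaker is hidden behind the gripper in this crop, but the 63 mm opening at 25 N shows it is held. Next I'll turn it upright at height.

Call:
drive_tool(moves=[[[-5.7,0.3,-1],[0,0.114,0],1],[[-5.6,0.3,-1.7],[0,0.114,0],1],[[-5.3,0.3,-2.3],[0,0.114,0],1],[[-5,0.3,-3],[0,0.114,0],1],[[-4.7,0.3,-3.4],[0,0.114,0],1],[[-4.3,0.3,-4],[0,0.114,0],1],[[-3.8,0.3,-4.4],[0,0.114,0],1],[[-3.2,0.3,-4.8],[0,0.114,0],1],[[-2.7,0.3,-5],[0,0.114,0],1],[[-2,0.2,-5.4],[0,0.114,0],1],[[-1.4,0.2,-5.6],[0,0.114,0],1],[[-0.8,0.2,-5.7],[0,0.114,0],1]])

```text
time_s: 11.85
tool_pos: [0.491, -0.2145, 0.1557]
tool_rot: [179.6, -50.1, 72.5]
force: [1.2, 0.7, -1.1]
grip_width: 0.0626
grasp_force: 25.0
```

Call:
drive_tool(moves=[[[0,0,0],[0,0,0],1],[[0,0,0],[0,0,0],1],[[0,0,0],[0,0,0],1]])

```text
time_s: 12.1
tool_pos: [0.4921, -0.2116, 0.156]
tool_rot: [179.7, -49.8, 72.7]
force: [0.7, 0.7, -1.2]
grip_width: 0.0626
grasp_force: 25.0
```

```bash
cat > up.py <<'E'
from h import *
from cell import env
import sys
from scipy.optimize import least_squares
zt=None
o=env.get_obs();st(o)
p,d=env.read_camera('scene');cv2.imwrite('pics/%s.png'%sys.argv[1],cv2.resize(p[100:240,290:460],None,fx=4,fy=4))
c=env.get_calibration('scene');P=cloud(d,c)
t=np.array(o['tool_pos'])
hsv=cv2.cvtColor(p,cv2.COLOR_BGR2HSV)
m=(np.linalg.norm(P-t-[0,0,-.03],axis=2)<.06)&(P[...,2]>.008)&(hsv[...,2]>75)
Q=P[m];print('pts',len(Q),Q.min(0),Q.max(0))
def res(v):
    a=np.array([v[3],v[4],1]);a/=np.linalg.norm(a)
    D=Q-v[:3];h=D@a;r=np.linalg.norm(D-h[:,None]*a,axis=1)
    R=np.where(h>.015,.032,.0205+np.clip(h+.041,0,.056)/.056*.0075)
    e=np.hypot(r-R,np.maximum(np.abs(h)-.041,0)); return e
f=least_squares(res,[t[0],t[1],t[2]-.025,0,0],loss='soft_l1',f_scale=.0015)
print('centre',f.x[:3],'axis xy',f.x[3:],'rms',np.sqrt(np.median(res(f.x)**2)),'foot z',f.x[2]-.041)
E
python3 up.py s7
```

```text
12.1 pos [ 0.4921 -0.2116  0.156 ] rot [179.66 -49.77  72.69] F [ 0.7  0.7 -1.2] w 0.0626 g 25.0 q [ 72.  29. -32.  99. -31.  80.  35.]
pts 444 [ 0.44645095 -0.2461634   0.08291993] [ 0.532959   -0.17660545  0.17385856]
centre [ 0.48979655 -0.20938953  0.12989838] axis xy [0.00491496 0.01973824] rms 0.0014202492878347761 foot z 0.08889838437642247
```

View pics/s7.png

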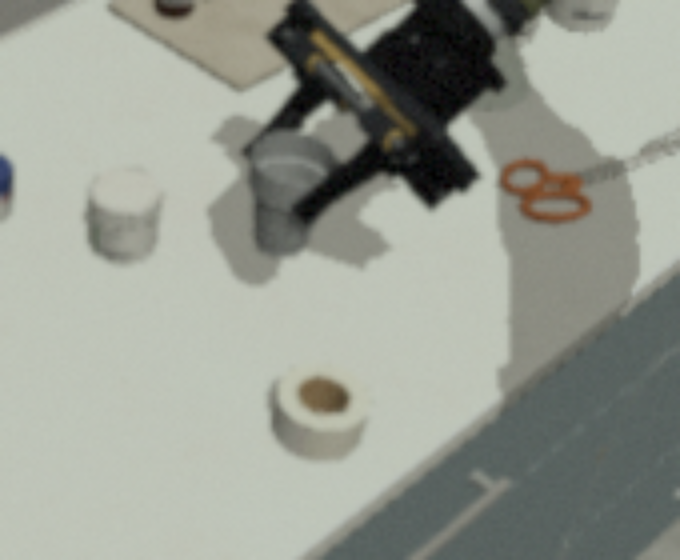

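The crop shows the beaker hanging upright, mouth up, at crop (290,190), tilt about 0.02 rad, foot at about 0.087 m. Lowering.

Call:
drive_tool(moves=[[[-11.5,0,9.7],[0,0,0],1],[[-13.8,0,11.6],[0,0,0],1],[[-13.8,0,11.6],[0,0,0],1],[[-9.9,0,8.4],[0,0,0],1],[[-6.1,0,5.2],[0,0,0],1],[[-3.1,0,2.6],[0,0,0],1],[[0,0,0],[0,0,0],1],[[0,0,0],[0,0,0],1]])

```text
time_s: 12.82
tool_pos: [0.4927, -0.2129, 0.0804]
tool_rot: [179.5, -49.8, 72.7]
force: [-0.3, -0.2, -1.3]
grip_width: 0.0624
grasp_force: 25.0
```

```bash
python3 up.py s8
```

```text
12.82 pos [ 0.4927 -0.2129  0.0804] rot [179.55 -49.83  72.71] F [-0.3 -0.2 -1.3] w 0.0624 g 25.0 q [ 70.  35. -31. 100. -29.  74.  38.]
pts 425 [ 0.4445713  -0.24654212  0.00936451] [ 0.5361632  -0.17391564  0.09480371]
centre [ 0.49050416 -0.21078832  0.05305511] axis xy [0.00215033 0.00902395] rms 0.0013150412350799168 foot z 0.01205511341039632
```

Call:
drive_tool(moves=[[[-3,0,2.6],[0,0,0],1],[[-1.5,0,1.3],[0,0,0],1],[[-0.8,0,0.65],[0,0,0],1],[[-0.8,0,0.65],[0,0,0],1],[[0,0,0],[0,0,0],1],[[0,0,0],[0,0,0],1]])

```text
time_s: 13.37
tool_pos: [0.4924, -0.213, 0.0719]
tool_rot: [179.6, -49.8, 72.6]
force: [-0.5, -0.8, -0.4]
grip_width: 0.0628
grasp_force: 25.0
```

Call:
drive_tool(moves=[[[-0.8,0,0.65],[0,0,0],1],[[0,0,0],[0,0,0],1],[[0,0,0],[0,0,0],1]])

```text
time_s: 13.62
tool_pos: [0.4925, -0.213, 0.0711]
tool_rot: [179.6, -49.9, 72.7]
force: [0.2, -0.8, 0.5]
grip_width: 0.0626
grasp_force: 25.0
```

Call:
drive_tool(moves=[[[-0.8,0,0.65],[0,0,0],1],[[0,0,0],[0,0,0],1],[[0,0,0],[0,0,0],1]])

```text
time_s: 13.87
tool_pos: [0.4926, -0.213, 0.071]
tool_rot: [179.6, -49.9, 72.7]
force: [-1.9, -0.8, 6.1]
grip_width: 0.0627
grasp_force: 25.0
```

Call:
drive_tool(moves=[[[-0.8,0,0.65],[0,0,0],1],[[0,0,0],[0,0,0],1],[[0,0,0],[0,0,0],1]])

```text
time_s: 14.12
tool_pos: [0.4926, -0.213, 0.071]
tool_rot: [179.6, -50.0, 72.7]
force: [-3.3, -1.1, 11.5]
grip_width: 0.0628
grasp_force: 25.0
```

The beaker is on the worktop. I'll ease off the preload, lower the grip so it settles flat, open and back out.

Call:
drive_tool(moves=[[[0.8,0,-0.65],[0,0,0],1],[[0,0,0],[0,0,0],1],[[0,0,0],[0,0,0],0.22],[[0,0,0],[0,0,0],0.15],[[0,0,0],[0,0,0],0],[[0,0,0],[0,0,0],0],[[0,0,0],[0,0,0],0],[[0,0,0],[0,0,0],0]], newtons=4)

```text
time_s: 14.78
tool_pos: [0.4924, -0.213, 0.0697]
tool_rot: [179.6, -49.8, 72.6]
force: [-0.8, 0.1, 0.1]
grip_width: 0.0858
grasp_force: 0.0
```

```bash
python3 up.py s9
```

```text
14.78 pos [ 0.4924 -0.213   0.0697] rot [179.62 -49.84  72.63] F [-0.8  0.1  0.1] w 0.0858 g 0.0 q [ 70.  36. -30. 100. -29.  73.  39.]
pts 435 [ 0.43967291 -0.24459249  0.00807927] [ 0.54468848 -0.17849405  0.08421244]
centre [ 0.48984308 -0.21110902  0.04291569] axis xy [0.0080829  0.00244584] rms 0.0012653077845360752 foot z 0.0019156851893915722
```

Call:
drive_tool(moves=[[[0,0,-8],[0,0,0],0],[[0,0,-18],[0,0,0],0],[[0,0,-28],[0,0,0],0],[[0,0,-35],[0,0,0],0],[[0,0,-35],[0,0,0],0],[[0,0,-35],[0,0,0],0]])

```text
time_s: 15.33
tool_pos: [0.4543, -0.3301, 0.1738]
tool_rot: [179.6, -49.8, 72.6]
force: [0.6, -0.2, -0.6]
grip_width: 0.0871
grasp_force: 0.0
```

```bash
python3 -c "
from h import *
from cell import env
o=env.get_obs();st(o)
for n in ('top','scene'):
    c=env.get_calibration(n);p,d=env.read_camera(n);P=cloud(d,c);z=P[...,2]
    m=(z>.074)&(z<.09)&(np.hypot(P[...,0]-.49,P[...,1]+.211)<.045);Q=P[m]
    print(n,len(Q),circ(Q[:,:2]),Q.max(0),Q.min(0))
o=env.get_obs();plan(o,[.4905,-.212,.23],rot(72.5))
"
```

```text
15.33 pos [ 0.4543 -0.3301  0.1738] rot [179.62 -49.81  72.63] F [ 0.6 -0.2 -0.6] w 0.0871 g 0.0 q [ 75.  34. -28.  87. -26.  90.  37.]
top 88 (array([ 0.49062344, -0.21124455]), np.float64(0.030955324129908326)) [ 0.5229647  -0.17976974  0.08721793] [ 0.45861607 -0.24306132  0.07468692]
scene 99 (array([ 0.48997499, -0.21072867]), np.float64(0.030866172311004993)) [ 0.52200415 -0.17657395  0.08466539] [ 0.45859914 -0.24365935  0.07401178]
8 rows, D [ 36.1 123.8  54.6]
[[[15.7,-0.5,7.8],[0.0017,-0.1079,-0.0007],0],[[16.4,-0.4,6.1],[0.0017,-0.1079,-0.0007],0],[[17.0,-0.4,4.3],[0.0017,-0.1079,-0.0007],0],[[17.3,-0.4,2.4],[0.0017,-0.1079,-0.0007],0],[[17.5,-0.4,0.5],[0.0017,-0.1079,-0.0007],0],[[17.5,-0.4,-1.3],[0.0017,-0.1079,-0.0007],0],[[17.2,-0.4,-3.2],[0.0017,-0.1079,-0.0007],0],[[16.8,-0.4,-5.0],[0.0017,-0.1079,-0.0007],0]]
```

The beaker stands free with its rim at 0.083 m. I'll turn the tool vertical and go over it.

Call:
drive_tool(moves=[[[17,0,-4],[0,-0.108,0],0],[[16.5,0,6],[0,-0.108,0],0],[[17,0,4.5],[0,-0.108,0],0],[[17.5,0,2.5],[0,-0.108,0],0],[[17.5,0,0.5],[0,-0.108,0],0],[[17.5,0,0],[0,-0.108,0],0],[[17.5,0,0],[0,-0.108,0],0],[[17,0,0],[0,-0.11,0],0],[[0,0,0],[0,0,0],0],[[0,0,0],[0,0,0],0],[[0,0,0],[0,0,0],0]])

```text
time_s: 16.35
tool_pos: [0.4918, -0.211, 0.2269]
tool_rot: [179.8, -0.2, 72.4]
force: [0.8, -0.8, 0.2]
grip_width: 0.0871
grasp_force: 0.0
```

```bash
python3 -c "
from h import *
from cell import env
o=env.get_obs();st(o);c=env.get_calibration('wrist');p,d=env.read_camera('wrist');P=cloud(d,c);z=P[...,2]
m=(z>.074)&(z<.09)&(np.hypot(P[...,0]-.491,P[...,1]+.21)<.045);Q=P[m]
k,r=circ(Q[:,:2]);print(len(Q),k,r,Q.max(0),Q.min(0))
o=env.get_obs();st(o);plan(o,[k[0],k[1],.079],rot(72.5),6)
"
```

```text
16.35 pos [ 0.4918 -0.211   0.2269] rot [179.79  -0.22  72.4 ] F [ 0.8 -0.8  0.2] w 0.0871 g 0.0 q [ 52.   7. -34. 100.   4.  74.  -0.]
676 [ 0.49270922 -0.21003976] 0.030844117585541286 [ 0.52426758 -0.17853684  0.08404842] [ 0.46078056 -0.24208887  0.07401225]
16.4 pos [ 0.4914 -0.2123  0.2266] rot [179.81  -0.23  72.26] F [ 0.1 -0.9 -0.1] w 0.0868 g 0.0 q [ 52.   7. -34. 100.   4.  74.  -0.]
6 rows, D [   1.3    2.2 -147.6]
[[[0.3,0.0,24.6],[0.0005,-0.0007,-0.0007],0],[[0.3,0.0,24.6],[0.0005,-0.0007,-0.0007],0],[[0.4,0.0,24.6],[0.0005,-0.0007,-0.0007],0],[[0.4,0.1,24.6],[0.0005,-0.0007,-0.0007],0],[[0.4,0.1,24.6],[0.0005,-0.0007,-0.0007],0],[[0.4,0.1,24.6],[0.0005,-0.0007,-0.0007],0]]
```

Call:
drive_tool(moves=[[[0.4,0.1,20],[0.003,-0.004,0],0],[[0.4,0.1,30],[0,0,0],0],[[0.4,0,35],[0,0,0],0],[[0.4,0,32],[0,0,0],0],[[0.4,0,20],[0,0,0],0],[[0,0,11],[0,0,0],0],[[0,0,0],[0,0,0],0.2],[[0,0,0],[0,0,0],0.4],[[0,0,0],[0,0,0],0.6],[[0,0,0],[0,0,0],1],[[0,0,0],[0,0,0],1],[[0,0,0],[0,0,0],1]], newtons=15)

```text
time_s: 17.4
tool_pos: [0.4942, -0.2101, 0.0806]
tool_rot: [179.8, 0.1, 72.3]
force: [-0.1, 0.9, 4.1]
grip_width: 0.063
grasp_force: 14.9
```

Call:
drive_tool(moves=[[[0,0,0],[0,0,0],1],[[0,0,0],[0,0,0],1]])

```text
time_s: 17.57
tool_pos: [0.4942, -0.2101, 0.0806]
tool_rot: [179.8, 0.1, 72.3]
force: [-0.5, 0.7, 6.0]
grip_width: 0.0629
grasp_force: 14.9
```

Call:
drive_tool(moves=[[[0,0,-15],[0,0,0],1],[[0,0,-30],[0,0,0],1],[[0,0,-35],[0,0,0],1],[[0,0,-35],[0,0,0],1],[[15,-7,-15],[0,0,0],1],[[30,-13.5,0],[0,0,0],1],[[34,-15,0],[0,0,0],1],[[34,-15,0],[0,0,0],1],[[34,-15,0],[0,0,0],1],[[34,-15,0],[0,0,0],1],[[34,-15,0],[0,0,0],1],[[34,-15,0],[0,0,0],1]])

```text
time_s: 18.57
tool_pos: [0.4625, 0.063, 0.209]
tool_rot: [179.9, 0.1, 72.3]
force: [0.0, -0.0, -1.9]
grip_width: 0.063
grasp_force: 14.9
```

Call:
drive_tool(moves=[[[34,-15,0],[0,0,0],1],[[30,-13.5,0],[0,0,0],1],[[20,-9,0],[0,0,0],1],[[0,0,0],[0,0,0],1],[[0,0,0],[0,0,0],1],[[0,0,0],[0,0,0],1]])

```text
time_s: 19.07
tool_pos: [0.453, 0.1517, 0.2087]
tool_rot: [179.9, 0.1, 72.3]
force: [0.3, -0.0, -1.3]
grip_width: 0.0627
grasp_force: 14.9
```

```bash
python3 -c "
from h import *
from cell import env
for n in ('wrist','scene','top'):
    o=env.get_obs();st(o);c=env.get_calibration(n);p,d=env.read_camera(n);cv2.imwrite('pics/%s10.png'%n,p)
    P=cloud(d,c);z=P[...,2];t=np.array(o['tool_pos'])
    m=(z>.1)&(z<.116)&(np.hypot(P[...,0]-.444,P[...,1]-.216)<.04);Q=P[m]
    if len(Q)>9: print(n,'tray',len(Q),circ(Q[:,:2]),Q.max(0),Q.min(0))
    m=(z>t[2]-.012)&(z<t[2]+.008)&(np.hypot(P[...,0]-t[0],P[...,1]-t[1])<.036);Q=P[m]
    if len(Q)>9: print(n,'held',len(Q),circ(Q[:,:2]),Q.max(0),Q.min(0))
plan(o,[.4462,.2167,o['tool_pos'][2]],rot(72.3),3,1)
"
```

```text
19.07 pos [0.453  0.1517 0.2087] rot [1.7992e+02 6.0000e-02 7.2310e+01] F [ 0.3 -0.  -1.3] w 0.0627 g 14.9 q [ 33.   1. -54. 108.   1.  72. -39.]
wrist tray 1091 (array([0.44518454, 0.21698687]), np.float64(0.030680699571698836)) [0.47680261 0.24875887 0.11162506] [0.41320155 0.18538247 0.10004998]
wrist held 3301 (array([0.45281384, 0.15156559]), np.float64(0.03126127650391002)) [0.48899008 0.18304631 0.21662262] [0.41879155 0.11991186 0.19667117]
19.12 pos [0.4532 0.1513 0.2087] rot [1.7993e+02 6.0000e-02 7.2230e+01] F [ 0.6 -1.1 -0.3] w 0.0631 g 14.9 q [ 33.   1. -54. 108.   1.  72. -39.]
scene tray 149 (array([0.44343764, 0.2166648 ]), np.float64(0.031119624780808618)) [0.47561028 0.24898179 0.1135257 ] [0.41088737 0.1850969  0.10011542]
scene held 75 (array([0.45070222, 0.14836811]), np.float64(0.032603739545377555)) [0.48893592 0.18246502 0.21443318] [0.4297526  0.13731554 0.19668176]
19.17 pos [0.4533 0.1511 0.2087] rot [1.7993e+02 5.0000e-02 7.2200e+01] F [ 0.3 -0.2 -1.1] w 0.0625 g 14.9 q [ 33.   1. -54. 108.   1.  72. -39.]
top tray 22 (array([0.44404289, 0.21592578]), np.float64(0.030576746827136615)) [0.46463551 0.24722108 0.11282465] [0.41886703 0.23405512 0.10098712]
3 rows, D [-7.1 65.6  0. ]
[[[20.1,-8.9,-0.0],[0.0004,0.0003,-0.0006],1],[[20.1,-8.9,-0.0],[0.0004,0.0003,-0.0006],1],[[20.1,-8.9,-0.0],[0.0004,0.0003,-0.0006],1]]
```

Call:
drive_tool(moves=[[[20,-9,0],[0,0,0],1],[[22,-10,0],[0,0,0],1],[[13,-5.5,0],[0,0,0],1],[[5.5,-2.4,0],[0,0,0],1],[[0,0,0],[0,0,0],1],[[0,0,0],[0,0,0],1],[[0,0,0],[0,0,0],1]])

```text
time_s: 19.8
tool_pos: [0.4463, 0.2168, 0.2086]
tool_rot: [179.9, 0.1, 72.2]
force: [-0.9, -0.6, -0.8]
grip_width: 0.063
grasp_force: 14.9
```

Call:
drive_tool(moves=[[[0,0,10],[0,0,0],1],[[0,0,15],[0,0,0],1],[[0,0,14],[0,0,0],1],[[0,0,12],[0,0,0],1],[[0,0,8],[0,0,0],1],[[0,0,0],[0,0,0],1],[[0,0,0],[0,0,0],1]])

```text
time_s: 20.38
tool_pos: [0.4457, 0.2183, 0.1495]
tool_rot: [180.0, 0.0, 72.3]
force: [0.6, 0.0, -0.1]
grip_width: 0.0629
grasp_force: 14.9
```

Call:
drive_tool(moves=[[[0,0,5],[0,0,0],1],[[0,0,4],[0,0,0],1],[[0,0,2.5],[0,0,0],1],[[0,0,1],[0,0,0],1],[[0,0,0],[0,0,0],1],[[0,0,0],[0,0,0],1]])

```text
time_s: 20.88
tool_pos: [0.446, 0.2185, 0.1375]
tool_rot: [179.9, -0.0, 72.3]
force: [-0.5, 0.3, -1.5]
grip_width: 0.063
grasp_force: 14.9
```

Call:
drive_tool(moves=[[[-0.5,0,1],[0,0,0],1],[[-0.5,0,1],[0,0,0],1],[[0,0,0.7],[0,0,0],1],[[0,0,0],[0,0,0],1],[[0,0,0],[0,0,0],1]])

```text
time_s: 21.3
tool_pos: [0.4458, 0.2175, 0.1347]
tool_rot: [179.9, -0.0, 72.3]
force: [0.8, -0.7, -0.7]
grip_width: 0.0625
grasp_force: 14.9
```

Call:
drive_tool(moves=[[[0,0,0.5],[0,0,0],1],[[0,0,0.5],[0,0,0],1],[[0,0,0],[0,0,0],1],[[0,0,0],[0,0,0],1]])

```text
time_s: 21.63
tool_pos: [0.4462, 0.2177, 0.1343]
tool_rot: [179.8, -0.0, 72.3]
force: [-0.1, -1.1, 4.7]
grip_width: 0.0626
grasp_force: 14.9
```

Contact at the seating height again. I'll release and retreat.

Call:
drive_tool(moves=[[[0,0,0],[0,0,0],0.2],[[0,0,0],[0,0,0],0],[[0,0,0],[0,0,0],0],[[0,0,0],[0,0,0],0],[[0,0,-20],[0,0,0],0],[[0,0,-35],[0,0,0],0],[[0,0,-40],[0,0,0],0],[[0,0,-25],[0,0,0],0],[[-30,0,0],[0,0,0],0],[[-38,0,0],[0,0,0],0],[[-30,0,0],[0,0,0],0],[[0,0,0],[0,0,0],0]])

```text
time_s: 22.63
tool_pos: [0.4145, 0.118, 0.2533]
tool_rot: [179.9, 0.3, 71.8]
force: [1.4, -0.5, -0.8]
grip_width: 0.0871
grasp_force: 0.0
```

```bash
python3 -c "
from h import *
from cell import env
for n in ('wrist','scene','top'):
    o=env.get_obs();c=env.get_calibration(n);p,d=env.read_camera(n)
    P=cloud(d,c);z=P[...,2]
    m=(z>.126)&(z<.145)&(np.hypot(P[...,0]-.444,P[...,1]-.216)<.04);Q=P[m]
    if len(Q)>9:
        A=np.c_[Q[:,:2]-Q[:,:2].mean(0),np.ones(len(Q))]
        R=Q[Q[:,2]>.133];print(n,len(Q),circ(Q[:,:2]),'top',np.percentile(Q[:,2],[50,95]),'slope',np.linalg.lstsq(A,Q[:,2],rcond=None)[0])
    if n=='scene':cv2.imwrite('pics/s11.png',cv2.resize(p[180:300,190:330],None,fx=4,fy=4))
st(o)
"
```

```text
wrist 1083 (array([0.44485564, 0.21630277]), np.float64(0.030854451833315515)) top [0.13502759 0.13663004] slope [-0.01630593 -0.04068865  0.13374361]
scene 156 (array([0.44329162, 0.21650659]), np.float64(0.03108255537921432)) top [0.13221921 0.13723371] slope [-0.00198763  0.00364674  0.13210311]
top 34 (array([0.44356691, 0.21507237]), np.float64(0.03099314195887588)) top [0.13360556 0.13679539] slope [-0.03061721 -0.01102909  0.13336965]
22.73 pos [0.4156 0.1233 0.2536] rot [1.7987e+02 4.0000e-02 7.2160e+01] F [-0.5  0.8  0.6] w 0.087 g 0.0 q [ 36. -11. -49. 110.  -8.  77. -29.]
```

View pics/s11.png

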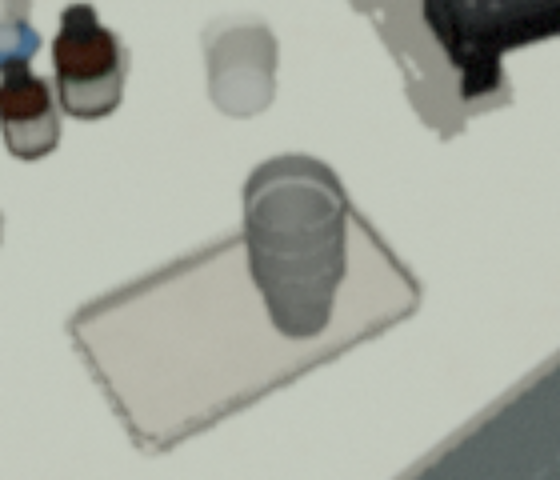

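The picture shows all three beakers as one straight nested stack in the tray, at crop (297,245). The top rim is at 0.136 m as expected, with the gripper clear. Handing in.

```bash
python3 -c "
from cell import env
print(env.sign_off())"
```

```text
the job is handed in; nothing more can be done
None
```

The fallen beaker was stood up and let go, all three beakers are now nested and seated upright in the tray, and the job was handed in at about 23 s (no verdict was returned).

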